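# Wooden spoon from the utensil stand to the cook's jar

### The job

Pull the round-headed wooden spoon up out of the steel utensil stand and stand it, head up, in the empty white jar: lower it right down to the bottom before letting go. Leave the wooden spatula and the pestle standing in the stand.

Things in the scene. Friction and masses are not known exactly. Their poses are not given: they have to be found in the camera images.
- spoon_center (a point): Wooden spoon, 210 mm long, 60 g, standing loosely head up in one tube of the stand. This point is half-way up, 105 mm above its foot; z runs from foot to head. Round handle, 16 mm thick. Head: flat disc 50 mm across, 10 mm thick, its centre 80 mm above this point, flat faces towards the spoon's +x and -x: grip it across x. It must rise about 80 mm to leave the tube.
- spatula_center (a point): Wooden spatula, not to be taken: 215 mm long, head square-cornered, flat, 60 mm wide, 75 tall, 8 thick. This point is half-way up, z towards the head. It is in another tube of the fixed steel stand: three upright tubes in a row, 85 mm apart, rims 85 mm and floors 8 mm above the counter, bore 20 mm. Its top is 223 mm above the counter: carry the spoon past it, not through it.
- pestle_center (a point): Wooden pestle, not to be taken: 207 mm long, with a cylindrical head 34 mm across and 55 mm tall, in another tube of the same stand. This point is half-way up its axis, z towards the head. Its top is 215 mm above the counter.
- jar: Empty white ceramic jar, a round upright pot open at the top, 80 mm tall, fixed to the counter. Outside 52 mm across (foot 68 mm), bore 40 mm, its floor 6 mm above the counter. Origin: centre of its underside, on the counter; z up.

How it is judged:
By the outcome, as a careful person would: the job done as asked, in the order asked, and still so for the second after the job is handed in, with the robot touching nothing.
It also fails if it takes over 42 s, if anything falls off the work surface, if the arm or the gripper's body presses on something with over 40 N, if the wrist force passes 120 N, or if a joint passes its speed limit or range.

### The arm

A 6-joint arm with a two-finger parallel gripper is mounted at the origin on the work surface. World frame = base frame: x ahead of the robot, y to its left, z up, the work surface at z = 0. Lengths are in m, angles in degrees, forces in N, time in s.
With the tool pointing down it reaches from about 0.3 to 0.75 m from the base axis. Payload 8.5 kg.
Tool frame: the origin (TCP) lies at the very end of the fingers, on their centre line; the grasp point (between the pads) lies 19 mm behind it; x points along the fingers, y is the direction in which the jaws open and shut, and the axes are right-handed (so a half turn about x gives the same grasp; the last joint's range is limited). The gripper opens to 85 mm and grips with 20 to 120 N. Pads are 22 mm wide; open, the fingers measure 114 mm over their backs; the gripper's body (76 mm by 85 mm) begins 54 mm behind the grasp point. The pads swing forward as they close: fully open they stand 13 mm farther back than shut.
Start: joints at [64.039, 21.807, 74.336, -0, 83.858, -12.336], TCP at [0.13, 0.535, 0.209] pointing down, gripper open.
Joint ranges: [-178.18, 178.18], [-50.72, 133.34], [12.68, 142.11], [-81.47, 261.47], [9.98, 163.14], [-165.26, 165.26]. Speed limits (degrees/s): [136.94, 136.94, 180, 180, 180, 180].

### API

Orientations are given as a 3x3 rotation matrix whose columns are the frame's x, y, z axes.
In Python, from rig import sensors, cams, env gives the robot as it stands.
- The arm moves only by the shell command python3 -m crank 'ROWS' [FORCE]. ROWS is a JSON object of lists of equal length, an entry for each row: "hand": the closure in counts, from 0 (fully open) to 255 (shut); "translation": the shift along the tool's x, y, z in m, a list of three; "dr": the turn, a rotation vector about the tool's x, y, z in rad, a list of three. A call has 1 to 5 rows; each row is the pose to reach, as a shift and turn from the pose commanded when the call began, along the tool's axes at that moment; what a row does not reach only later rows make up. A row lasts 1/10 s, in which the tool goes at most 50 mm and 8.59 degrees, less where a joint would pass 70% of its speed; a pose out of reach is approached as far as the arm can. A call with a gripper value outside its range is refused whole. The fingers move at their own pace and stop on an object; FORCE is the grip in N (left out, the last holds). Time passes only in rows, so rows that repeat a pose let the fingers close. It gives the time, the measured TCP pose, the force and the opening at its end, in the units of the state.
- sensors.observe(): the state, without advancing time (a new reading comes with each control period).
- cams.get_image(name): name is "scene" or "top" or "wrist"; returns (picture, depth): 384x512x3 uint8, blue, green, red; 384x512 float32, m along the optical axis (not along the pixel's ray), 0 where there is no reading.
- cams.calibration(name): a dict with "vertical_fov" (degrees; the focal length in pixels is half the picture's height over the tangent of half this angle, whatever the lens; pixels are square), "cx", "cy" (the principal point, pixels), "distortion" ([k1, k2, p1, p2, k3] as OpenCV has them; the pictures are not rectified), "extrinsics" (4x4, takes a point from camera to world coordinates). Camera axes: x right, y down, z forward; pixel columns grow to the right and rows downward; lengths in m; the calibration is good to about 2 mm. A picture is of the moment at which its call begins: read the wrist's pose just before it. calibration takes no time and is no camera call; for the wrist camera it gives the pose at the moment of the call.
- env.close_job(): hands the job in, once; it reports no verdict.
The state is a dict: "time_s": time; "q": joint angles; "qvel": joint speeds; "joint_efforts": joint torques, N m; "position": TCP position; "tool_rot": TCP orientation; "ft_force": force on the tool from outside, world axes, zero at the start; "wrist_torque": the same for the moment, N m; "grip_width": finger opening in m.
Only numpy, scipy, OpenCV 4.12 (cv2) and the standard library are available. Lean on these libraries where they do the work, as an engineer would, in place of code of your own. Each camera call takes 0.05 s, during which the arm holds its last target. There are 200 camera calls.

## Working session

There is one attempt and no reset: what is moved stays moved. The work goes in short steps, Python scripts to look and compute and a shell command to move; the robot and the scene stay as the last step left them, time stands still between calls to the robot, and variables do not carry over. Pictures are saved under pics/ and viewed, about 8 in all and at most 12, crops included, and the job is handed in when it is done.

```bash
mkdir -p pics; ls; cat > h.py <<'E'
import numpy as np, cv2
from rig import sensors, cams, env
np.set_printoptions(precision=4,suppress=True)
def K(c):
    f=192/np.tan(np.radians(c["vertical_fov"])/2)
    return np.array([[f,0,c["cx"]],[0,f,c["cy"]],[0,0,1.]])
def ray(c,uv):
    T=np.array(c["extrinsics"]);p=cv2.undistortPoints(np.array(uv,float).reshape(-1,1,2),K(c),np.array(c["distortion"],float)).reshape(-1,2)
    return T[:3,3],np.c_[p,np.ones(len(p))]@T[:3,:3].T
def cloud(name,tag=None):
    c=cams.calibration(name);im,d=cams.get_image(name)
    if tag: cv2.imwrite(f"pics/{tag}.png",im)
    v,u=np.mgrid[:384,:512]
    o,r=ray(c,np.c_[u.ravel(),v.ravel()])
    P=(o+r*d.reshape(-1,1)).reshape(384,512,3); P[d==0]=np.nan
    return im,P,c
E
python3 - <<'E'
from h import *
a,P,c=cloud("scene");b,Q,e=cloud("top")
np.savez("first.npz",a=a,P=P,b=b,Q=Q)
cv2.imwrite("pics/s1.png",a);cv2.imwrite("pics/t1.png",b)
print(np.array(c["extrinsics"]),np.array(e["extrinsics"]))
s=sensors.observe();print(s["time_s"],s["position"],np.array(s["tool_rot"]),s["grip_width"],s["ft_force"])
E
```

```text
pics
[[-0.4108  0.7937 -0.4487  0.9558]
 [ 0.9117  0.3597 -0.1984  0.1961]
 [ 0.0039 -0.4906 -0.8714  0.8726]
 [ 0.      0.      0.      1.    ]] [[ 0.0019 -0.9977  0.0671  0.4795]
 [-0.9997 -0.0003  0.0244  0.0055]
 [-0.0243 -0.0671 -0.9974  1.0553]
 [ 0.      0.      0.      1.    ]]
0.1 [0.1294 0.5343 0.2083] [[-0.0006  0.2355  0.9719]
 [-0.0012  0.9719 -0.2355]
 [-1.     -0.0013 -0.0003]] 0.08527442620741185 [-0.2128  0.0617  0.0166]
```

View pics/s1.png

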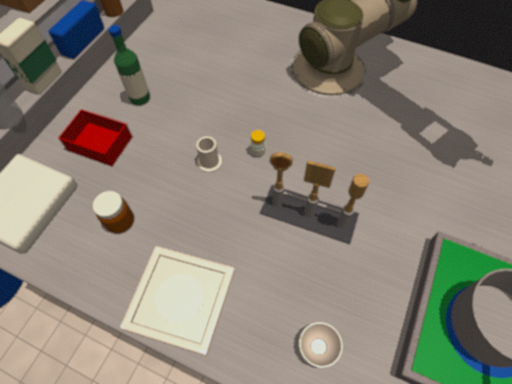

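View pics/t1.png

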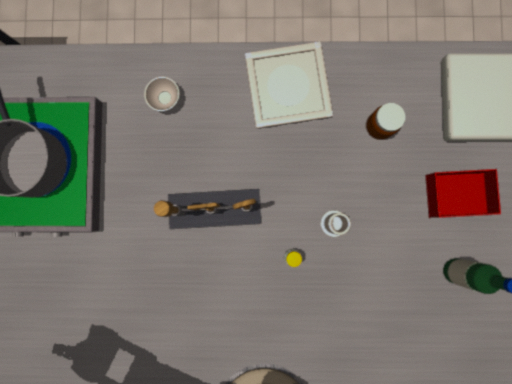

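The scene view shows the spoon head at (281,160), the spatula at (319,175), the pestle at (358,185) and the jar at (208,152). In the top view they are at (244,204), (202,207), (162,208) and (337,223).

```bash
python3 - <<'E'
from h import *
z=np.load("first.npz")
for n,im,P in (("scene",z["a"],z["P"]),("top",z["b"],z["Q"])):
    hsv=cv2.cvtColor(im,cv2.COLOR_BGR2HSV)
    wood=(hsv[...,0]>5)&(hsv[...,0]<22)&(hsv[...,1]>120)&(P[...,2]>.10)&(P[...,2]<.3)&(P[...,0]>.3)&(P[...,0]<.6)&(abs(P[...,1])<.3)
    k,l,st,ce=cv2.connectedComponentsWithStats(wood.astype(np.uint8))
    for i in range(1,k):
        if st[i,4]<15: continue
        p=P[l==i]; h=p[p[:,2]>.165]
        if len(h)<8: continue
        C=h.mean(0);w,V=np.linalg.eigh(np.cov((h-C)[:,:2].T))
        print(n,ce[i],st[i,4],"head",len(h),C,"top",p[:,2].max(),"w",np.sqrt(w),"dir",V[:,1], 'min',h.min(0),'max',h.max(0))
    c=cams.calibration(n)
    # jar rim
    j=(P[...,2]>.07)&(P[...,2]<.09)&(hsv[...,1]<70)&(hsv[...,2]>90)&(abs(P[...,0]-.42)<.12)&(P[...,1]<-.1)&(P[...,1]>-.3)
    p=P[j]; print("jar",n,j.sum(),np.nanmean(p,0),p.min(0),p.max(0))
    if len(p)>5: 
        (x,y),r=cv2.minEnclosingCircle(p[:,:2].astype(np.float32)); print(x,y,r)
P=z["Q"]
# stand: dark base
hsv=cv2.cvtColor(z["b"],cv2.COLOR_BGR2HSV)
cv2.imwrite("pics/c1.png",np.hstack([cv2.resize(z["a"][130:250,180:380],None,fx=3.9,fy=3.9,interpolation=2)]))
cv2.imwrite("pics/c2.png",cv2.resize(z["b"][170:270,140:380],None,fx=3.3,fy=3.3,interpolation=2))
E
```

```text
scene [280.4814 163.2702] 322 head 273 [0.5171 0.0465 0.1978] top 0.2184962353414579 w [0.002  0.0108] dir [-0.2894  0.9572] min [0.5075 0.026  0.1657] max [0.5251 0.0675 0.2185]
scene [318.4101 174.9856] 556 head 448 [0.5112 0.1305 0.1978] top 0.2247910545904237 w [0.0012 0.0156] dir [-0.1189  0.9929] min [0.5044 0.1026 0.1651] max [0.5165 0.1574 0.2248]
scene [357.3764 187.6152] 356 head 314 [0.5114 0.2143 0.2033] top 0.21751012432797756 w [0.0076 0.0087] dir [-0.9981  0.062 ] min [0.4879 0.1997 0.1651] max [0.5213 0.2289 0.2175]
jar scene 167 [ 0.4721 -0.1722  0.0771] [ 0.4465 -0.1998  0.07  ] [ 0.4976 -0.1481  0.0828]
0.4721395969390869 -0.17328813672065735 0.02660309709608555
top [244.2231 203.7385] 130 head 123 [0.5133 0.0426 0.2115] top 0.22178708702801753 w [0.0032 0.0129] dir [-0.2668  0.9638] min [0.5042 0.0204 0.1681] max [0.5227 0.0664 0.2218]
top [163.9328 208.336 ] 253 head 242 [0.5035 0.2088 0.2104] top 0.2193219324920399 w [0.0077 0.0093] dir [0.0628 0.998 ] min [0.4895 0.1956 0.1658] max [0.5183 0.2279 0.2193]
top [203.6533 206.2   ] 150 head 136 [0.5081 0.1259 0.2179] top 0.2258904336721329 w [0.0024 0.0172] dir [-0.1043  0.9946] min [0.502  0.0979 0.1697] max [0.514  0.1562 0.2259]
jar top 180 [ 0.4722 -0.1758  0.0791] [ 0.4472 -0.2005  0.0711] [ 0.4966 -0.1504  0.0848]
0.47191622853279114 -0.17629918456077576 0.026098206639289856
```

View pics/c2.png

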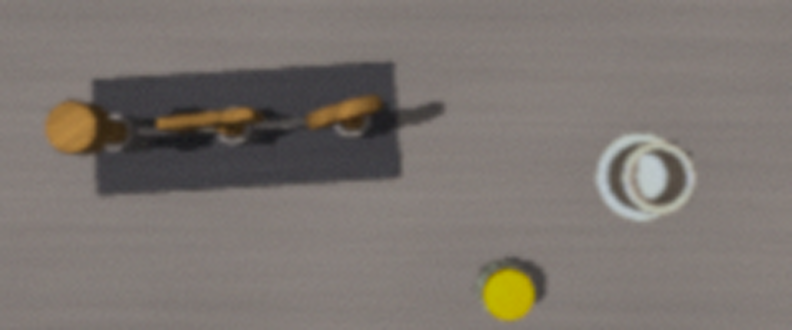

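The spoon is at about (0.514, 0.044) with its head's thin axis at about 16°. The jar is at about (0.472, -0.175). Next I'll raise the arm, move to a hover and look with the wrist camera.

```bash
cat >> h.py <<'E'
from scipy.spatial.transform import Rotation as R
def plan(p,yaw):
    "tool-frame shift and turn to TCP p, pointing down, jaw axis y at yaw deg"
    s=sensors.observe();A=np.array(s["tool_rot"]);a=np.radians(yaw)
    x=np.array([0,0,-1.]);y=np.array([np.cos(a),np.sin(a),0]);B=np.c_[x,y,np.cross(x,y)]
    print("t",round(s["time_s"],2),"pos",np.array(s["position"]),"shift",A.T@(np.array(p)-s["position"]),"dr",R.from_matrix(A.T@B).as_rotvec(),"F",np.array(s["ft_force"]),"w",s["grip_width"])
E
python3 -c "
from h import *
plan((.13,.535,.31),76); plan((.514,.044,.31),16)"
```

```text
t 0.1 pos [0.1294 0.5343 0.2083] shift [-0.1017  0.0007  0.0003] dr [ 0.0066 -0.0003  0.0013] F [-0.2128  0.0617  0.0166] w 0.08527442620741185
t 0.1 pos [0.1294 0.5343 0.2083] shift [-0.1014 -0.386   0.4892] dr [1.0538 0.0004 0.0013] F [-0.2128  0.0617  0.0166] w 0.08527442620741185
```

```bash
python3 -m crank '{"hand":[0,0],"translation":[[-0.05,0,0],[-0.1,0,0]],"dr":[[0,0,0],[0,0,0]]}' 40
```

```text
time_s: 0.3
position: [0.1292, 0.5338, 0.3089]
tool_rot: [[-0.002, 0.236, 0.972], [-0.004, 0.972, -0.236], [-1.0, -0.004, -0.001]]
ft_force: [-0.0, 0.3, 1.3]
grip_width: 0.0853
```

```bash
python3 -m crank '{"hand":[0,0,0,0,0],"translation":[[0,-0.03,0.038],[0,-0.06,0.076],[0,-0.09,0.114],[0,-0.12,0.152],[0,-0.15,0.19]],"dr":[[0.1,0,0],[0.2,0,0],[0.3,0,0],[0.4,0,0],[0.5,0,0]]}'; python3 -c "
from h import *
plan((.514,.044,.31),16)"
```

```text
time_s: 0.8
position: [0.2794, 0.3423, 0.3086]
tool_rot: [[-0.0, 0.675, 0.737], [-0.0, 0.737, -0.675], [-1.0, -0.0, -0.0]]
ft_force: [0.5, 0.7, -0.1]
grip_width: 0.0854
t 0.8 pos [0.2794 0.3423 0.3086] shift [-0.0013 -0.0616  0.3744] dr [0.5501 0.0001 0.0003] F [ 0.4916  0.7459 -0.0734] w 0.08539951546506196
```

```bash
python3 -m crank '{"hand":[0,0,0,0,0],"translation":[[0,-0.008,0.045],[0,-0.016,0.09],[0,-0.024,0.135],[0,-0.032,0.18],[0,-0.04,0.225]],"dr":[[0.1,0,0],[0.2,0,0],[0.3,0,0],[0.4,0,0],[0.5,0,0]]}'; python3 -c "
from h import *
plan((.514,.044,.31),16)"
```

```text
time_s: 1.3
position: [0.4191, 0.1613, 0.3087]
tool_rot: [[-0.0, 0.946, 0.323], [0.0, 0.323, -0.946], [-1.0, -0.0, -0.0]]
ft_force: [0.1, 1.2, 0.2]
grip_width: 0.0854
t 1.3 pos [0.4191 0.1613 0.3087] shift [-0.0014  0.0519  0.1416] dr [ 0.0494 -0.0002  0.0003] F [0.1105 1.185  0.2282] w 0.0854077086257176
```

```bash
python3 -m crank '{"hand":[0,0,0,0,0],"translation":[[0,0.016,0.044],[0,0.032,0.088],[0,0.045,0.125],[0,0.052,0.142],[0,0.052,0.142]],"dr":[[0.03,0,0],[0.05,0,0],[0.05,0,0],[0.05,0,0],[0.05,0,0]]}'; python3 - <<'E'
from h import *
plan((.514,.044,.31),16)
im,P,c=cloud("wrist","w1"); np.savez("w1.npz",im=im,P=P)
print(np.array(c["extrinsics"]))
hsv=cv2.cvtColor(im,cv2.COLOR_BGR2HSV)
wood=(hsv[...,0]>5)&(hsv[...,0]<22)&(hsv[...,1]>100)&(P[...,2]>.09)&(P[...,2]<.235)
k,l,st,ce=cv2.connectedComponentsWithStats(wood.astype(np.uint8))
for i in range(1,k):
    if st[i,4]<60: continue
    p=P[l==i]
    print(ce[i],st[i],"z",p[:,2].min(),p[:,2].max())
    for lo,hi in ((.09,.13),(.13,.16),(.17,.23),(.205,.23)):
        h=p[(p[:,2]>lo)&(p[:,2]<hi)]
        if len(h)<20: continue
        C=h.mean(0);w,V=np.linalg.eigh(np.cov((h-C)[:,:2].T)); n=V[:,0]*np.sign(V[0,0])
        print(lo,len(h),C,"yaw",np.degrees(np.arctan2(n[1],n[0])),np.sqrt(w),h.min(0),h.max(0))
E
```

```text
time_s: 1.8
position: [0.5149, 0.0445, 0.3078]
tool_rot: [[-0.002, 0.961, 0.277], [0.0, 0.277, -0.961], [-1.0, -0.002, -0.001]]
ft_force: [0.1, 0.4, 0.3]
grip_width: 0.0853
t 1.8 pos [0.5149 0.0445 0.3078] shift [-0.0022 -0.001   0.0002] dr [ 0.0013 -0.0007  0.0016] F [0.0512 0.3659 0.3482] w 0.08528412165257747
[[ 0.9611  0.2654  0.0768  0.4943]
 [ 0.2763 -0.9216 -0.2726  0.1129]
 [-0.0015  0.2832 -0.9591  0.4735]
 [ 0.      0.      0.      1.    ]]
[293.6951   9.831 ] [279   0  36  28 574] z 0.09000401640640898 0.21289142793293836
0.09 131 [0.5029 0.206  0.1085] yaw 77.83606909594052 [0.0015 0.004 ] [0.496  0.2037 0.09  ] [0.5106 0.2114 0.1278]
0.17 416 [0.5047 0.197  0.1905] yaw -87.64149321458532 [0.0017 0.0067] [0.4896 0.195  0.17  ] [0.5168 0.2033 0.2129]
0.205 55 [0.5079 0.1966 0.2085] yaw -74.90271994346148 [0.0006 0.0042] [0.4998 0.1951 0.2051] [0.5156 0.2005 0.2129]
[276.257   90.3184] [265  51  24  79 961] z 0.10001109251496648 0.22524224351762276
0.09 24 [0.5032 0.1252 0.1129] yaw 23.50055995561731 [0.001  0.0036] [0.501  0.1206 0.1   ] [0.5068 0.1318 0.1236]
0.13 31 [0.5038 0.1268 0.1521] yaw 7.133994218547338 [0.0008 0.0061] [0.5019 0.1121 0.135 ] [0.5064 0.1506 0.1583]
0.17 887 [0.5075 0.1281 0.2184] yaw 6.710323741912533 [0.0024 0.0164] [0.5016 0.0985 0.1702] [0.5151 0.1567 0.2252]
0.205 790 [0.5078 0.1282 0.2221] yaw 6.742225357389263 [0.0023 0.0165] [0.5016 0.0985 0.2053] [0.5151 0.1567 0.2252]
[254.506  182.8657] [249 158  13  52 581] z 0.10005962910703348 0.21960166640657836
0.17 577 [0.5118 0.0484 0.2126] yaw 15.891983858600081 [0.0029 0.0127] [0.5026 0.0228 0.1913] [0.5226 0.0676 0.2196]
0.205 508 [0.5125 0.0461 0.2144] yaw 15.911128698069392 [0.0029 0.0117] [0.5038 0.0228 0.2051] [0.5226 0.065  0.2196]
```

View pics/w1.png

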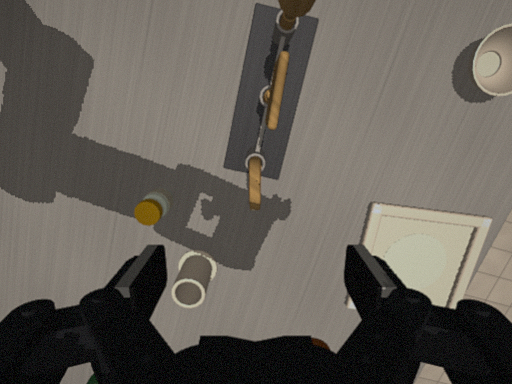

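The wrist view shows the spoon head at about (254,183), centred under the tool, with its thin axis at 16°. It matches the earlier estimate of (0.513, 0.044), so I'll descend and grip.

```bash
python3 -m crank '{"hand":[0,0,0,0,0],"translation":[[0.03,-0.001,0],[0.06,-0.001,0],[0.09,-0.001,0],[0.12,-0.001,0],[0.134,-0.001,0]],"dr":[[0,0,0],[0,0,0],[0,0,0],[0,0,0],[0,0,0]]}' && python3 -m crank '{"hand":[120,200,255,255,255],"translation":[[0,0,0],[0,0,0],[0,0,0],[0,0,0],[0,0,0]],"dr":[[0,0,0],[0,0,0],[0,0,0],[0,0,0],[0,0,0]]}' 40 && python3 -m crank '{"hand":[255,255,255,255,255],"translation":[[0,0,0],[0,0,0],[0,0,0],[0,0,0],[0,0,0]],"dr":[[0,0,0],[0,0,0],[0,0,0],[0,0,0],[0,0,0]]}' 40
```

```text
time_s: 2.35
position: [0.511, 0.0474, 0.1729]
tool_rot: [[-0.003, 0.96, 0.281], [0.001, 0.281, -0.96], [-1.0, -0.003, -0.002]]
ft_force: [0.1, 0.6, 1.0]
grip_width: 0.0851
time_s: 2.85
position: [0.5132, 0.0456, 0.1755]
tool_rot: [[0.001, 0.96, 0.279], [-0.0, 0.279, -0.96], [-1.0, 0.001, 0.0]]
ft_force: [-0.2, 0.9, 0.2]
grip_width: 0.0126
time_s: 3.35
position: [0.5134, 0.0455, 0.1755]
tool_rot: [[0.001, 0.96, 0.279], [-0.0, 0.279, -0.96], [-1.0, 0.001, 0.001]]
ft_force: [0.1, -0.4, 5.9]
grip_width: 0.0091
```

```bash
python3 -m crank '{"hand":[255,255,255,255,255],"translation":[[-0.02,0,0],[-0.045,0,0],[-0.07,0,0],[-0.095,0,0],[-0.11,0,0]],"dr":[[0,0,0],[0,0,0],[0,0,0],[0,0,0],[0,0,0]]}' && python3 - <<'E'
from h import *
plan((.472,-.176,.285),16)
im,P,c=cloud("scene","s2"); b,Q,e=cloud("top")
cv2.imwrite("pics/s2.png",cv2.resize(im[90:290,140:400],None,fx=3,fy=3,interpolation=2))
for n,i,p in (("scene",im,P),("top",b,Q)):
    h=cv2.cvtColor(i,cv2.COLOR_BGR2HSV)
    m=(h[...,0]>5)&(h[...,0]<22)&(h[...,1]>110)&(abs(p[...,0]-.51)<.06)&(abs(p[...,1]-.045)<.04)
    for lo in np.arange(.1,.32,.02):
        q=p[m&(p[...,2]>lo)&(p[...,2]<lo+.02)]
        if len(q)>5: print(n,round(lo,2),len(q),q.mean(0))
E
```

```text
time_s: 3.85
position: [0.5132, 0.0455, 0.2865]
tool_rot: [[0.002, 0.96, 0.279], [-0.0, 0.279, -0.96], [-1.0, 0.002, 0.001]]
ft_force: [0.1, 0.5, -1.0]
grip_width: 0.0089
t 3.85 pos [0.5132 0.0455 0.2865] shift [ 0.0015 -0.1014  0.2012] dr [ 0.0037  0.0008 -0.0016] F [ 0.1473  0.547  -0.9551] w 0.008884601614605941
scene 0.12 11 [0.5197 0.047  0.1339]
scene 0.14 21 [0.5197 0.0474 0.1498]
scene 0.16 25 [0.5194 0.0473 0.1702]
scene 0.18 26 [0.5193 0.0467 0.1894]
scene 0.2 34 [0.5192 0.0469 0.2108]
scene 0.22 30 [0.5182 0.0465 0.2292]
scene 0.24 26 [0.5184 0.0462 0.2508]
scene 0.26 43 [0.5178 0.0458 0.272 ]
scene 0.28 117 [0.5175 0.0456 0.2909]
scene 0.3 99 [0.5174 0.0444 0.3106]
```

View pics/s2.png

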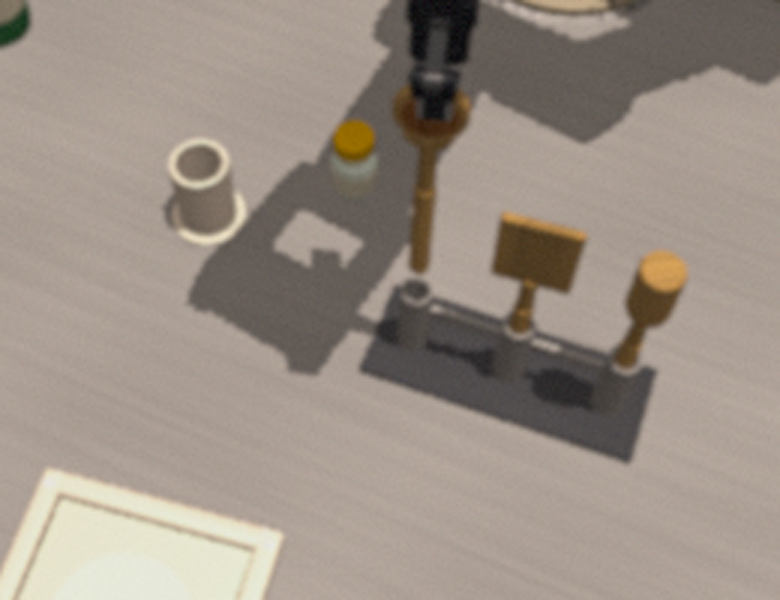

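The spoon is out of the tube and hanging vertical, and the spatula and pestle are still standing. Next I'll carry it to the jar.

```bash
python3 -m crank '{"hand":[255,255,255,255,255],"translation":[[0,-0.015,0.03],[0,-0.034,0.067],[0,-0.053,0.105],[0,-0.072,0.143],[0,-0.088,0.175]],"dr":[[0,0,0],[0,0,0],[0,0,0],[0,0,0],[0,0,0]]}' && python3 -m crank '{"hand":[255,255,255,255,255],"translation":[[0,-0.01,0.02],[0,-0.013,0.026],[0,-0.013,0.026],[0,-0.013,0.026],[0,-0.013,0.026]],"dr":[[0,0,0],[0,0,0],[0,0,0],[0,0,0],[0,0,0]]}' && python3 - <<'E'
from h import *
plan((.472,-.175,.21),16)
im,P,c=cloud("scene"); b,Q,e=cloud("top"); w,W,f=cloud("wrist")
cv2.imwrite("pics/s3.png",np.hstack([cv2.resize(im[60:210,120:320],None,fx=2,fy=2),cv2.resize(w[100:,60:],None,fx=.86,fy=1.055)]))
for n,i,p in (("scene",im,P),("top",b,Q),("wrist",w,W)):
    h=cv2.cvtColor(i,cv2.COLOR_BGR2HSV)
    m=(h[...,0]>5)&(h[...,0]<22)&(h[...,1]>110)&(abs(p[...,0]-.475)<.04)&(abs(p[...,1]+.175)<.04)
    for lo in np.arange(.1,.32,.04):
        q=p[m&(p[...,2]>lo)&(p[...,2]<lo+.04)]
        if len(q)>5: print(n,round(lo,2),len(q),q.mean(0))
    j=(h[...,1]<70)&(h[...,2]>90)&(p[...,2]>.073)&(p[...,2]<.09)&(abs(p[...,0]-.472)<.04)&(abs(p[...,1]+.175)<.04)
    if j.sum()>20: print("jar",n,j.sum(),cv2.minEnclosingCircle(p[j][:,:2].astype(np.float32)))
E
```

```text
time_s: 4.45
position: [0.4764, -0.1488, 0.2834]
tool_rot: [[-0.002, 0.96, 0.279], [0.001, 0.279, -0.96], [-1.0, -0.002, -0.002]]
ft_force: [0.1, 0.1, -0.3]
grip_width: 0.009
time_s: 4.95
position: [0.4724, -0.1746, 0.2847]
tool_rot: [[-0.0, 0.96, 0.281], [0.0, 0.281, -0.96], [-1.0, -0.0, -0.0]]
ft_force: [0.2, 0.5, -0.2]
grip_width: 0.009
t 4.95 pos [ 0.4724 -0.1746  0.2847] shift [ 0.0747 -0.0005  0.0003] dr [ 0.0052 -0.0003  0.    ] F [ 0.1621  0.5302 -0.2052] w 0.008998531386710473
scene 0.1 22 [ 0.4768 -0.1708  0.1311]
scene 0.14 62 [ 0.4764 -0.171   0.1596]
scene 0.18 61 [ 0.4769 -0.1711  0.2   ]
scene 0.22 50 [ 0.4758 -0.1719  0.2398]
scene 0.26 149 [ 0.4755 -0.1732  0.2858]
scene 0.3 85 [ 0.4745 -0.1702  0.3109]
jar scene 144 ((0.4725533127784729, -0.17366966605186462), 0.02718980610370636)
top 0.14 22 [ 0.4725 -0.1706  0.1606]
top 0.18 15 [ 0.4742 -0.1706  0.1949]
jar top 124 ((0.4722059369087219, -0.17626512050628662), 0.026090046390891075)
wrist 0.1 27 [ 0.4692 -0.1714  0.1342]
wrist 0.14 122 [ 0.4701 -0.171   0.1611]
wrist 0.18 187 [ 0.47   -0.1711  0.2012]
wrist 0.22 170 [ 0.4706 -0.1723  0.2286]
wrist 0.26 7 [ 0.4663 -0.1539  0.2991]
wrist 0.3 1917 [ 0.4696 -0.1692  0.322 ]
jar wrist 494 ((0.47205299139022827, -0.17549912631511688), 0.025922836735844612)
```

View pics/s3.png

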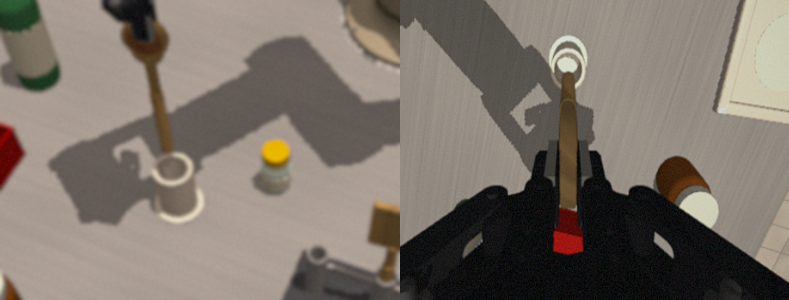

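The spoon is over the jar's centre and vertical, so I'll lower it, slowing near the floor.

```bash
python3 -m crank '{"hand":[255,255,255,255,255],"translation":[[0.02,0,0],[0.045,0,0],[0.07,0,0],[0.09,0,0],[0.1,0,0]],"dr":[[0,0,0],[0,0,0],[0,0,0],[0,0,0],[0,0,0]]}' && python3 -m crank '{"hand":[255,255,255,255,255],"translation":[[0.003,0,0],[0.006,0,0],[0.008,0,0],[0.009,0,0],[0.009,0,0]],"dr":[[0,0,0],[0,0,0],[0,0,0],[0,0,0],[0,0,0]]}'
```

```text
time_s: 5.6
position: [0.4718, -0.175, 0.1833]
tool_rot: [[-0.002, 0.96, 0.28], [0.001, 0.28, -0.96], [-1.0, -0.001, -0.002]]
ft_force: [0.0, 0.3, 0.1]
grip_width: 0.0089
time_s: 6.1
position: [0.4723, -0.1757, 0.1761]
tool_rot: [[0.001, 0.96, 0.279], [-0.0, 0.279, -0.96], [-1.0, 0.0, 0.0]]
ft_force: [-1.0, 0.8, -1.3]
grip_width: 0.0091
```

```bash
python3 -m crank '{"hand":[255,255,255],"translation":[[0.001,0,0],[0.002,0,0],[0.002,0,0]],"dr":[[0,0,0],[0,0,0],[0,0,0]]}'; python3 -m crank '{"hand":[255,255,255],"translation":[[0.001,0,0],[0.001,0,0],[0.001,0,0]],"dr":[[0,0,0],[0,0,0],[0,0,0]]}'
```

```text
time_s: 6.4
position: [0.4721, -0.1757, 0.1737]
tool_rot: [[-0.0, 0.96, 0.279], [0.0, 0.279, -0.96], [-1.0, -0.0, -0.0]]
ft_force: [0.3, 0.1, 0.1]
grip_width: 0.0086
time_s: 6.7
position: [0.4725, -0.1759, 0.1735]
tool_rot: [[0.001, 0.96, 0.279], [-0.001, 0.279, -0.96], [-1.0, 0.001, 0.001]]
ft_force: [-0.6, 0.3, 5.1]
grip_width: 0.0091
```

```bash
python3 -m crank '{"hand":[255,255,255],"translation":[[0.001,0,0],[0.001,0,0],[0.001,0,0]],"dr":[[0,0,0],[0,0,0],[0,0,0]]}'; python3 - <<'E'
from h import *
for _ in range(3):
    im,P,c=cloud("scene"); print(sensors.observe()["ft_force"])
h=cv2.cvtColor(im,cv2.COLOR_BGR2HSV)
m=(h[...,0]>5)&(h[...,0]<22)&(h[...,1]>110)&(abs(P[...,0]-.475)<.04)&(abs(P[...,1]+.175)<.04)
for lo in np.arange(.06,.24,.03):
    q=P[m&(P[...,2]>lo)&(P[...,2]<lo+.03)]
    if len(q)>5: print(round(lo,2),len(q),q.mean(0),q[:,2].max())
E
```

```text
time_s: 7.0
position: [0.4729, -0.1761, 0.1735]
tool_rot: [[0.003, 0.96, 0.279], [-0.002, 0.279, -0.96], [-1.0, 0.002, 0.003]]
ft_force: [-1.3, 1.4, 11.8]
grip_width: 0.009
[-0.4362  0.8601 11.9612]
[-0.9517  1.5872 12.7419]
[-1.3878  0.8266 11.7949]
0.06 27 [ 0.4766 -0.1719  0.0779] 0.08916796560843343
0.09 40 [ 0.4761 -0.1717  0.1039] 0.11938551785422458
0.12 30 [ 0.4763 -0.1732  0.1349] 0.14990221300228646
0.15 73 [ 0.4759 -0.174   0.1688] 0.1799402541553342
0.18 95 [ 0.4754 -0.1717  0.1927] 0.20954040574649457
```

The spoon is seated: 12 N of upward force, and TCP z has stopped at 0.1735, as expected for the floor. I'll ease off and open gently.

```bash
python3 -m crank '{"hand":[255,255],"translation":[[-0.001,0,0],[-0.0015,0,0]],"dr":[[0,0,0],[0,0,0]]}' 20; python3 -m crank '{"hand":[225,215,205,195,180],"translation":[[0,0,0],[0,0,0],[0,0,0],[0,0,0],[0,0,0]],"dr":[[0,0,0],[0,0,0],[0,0,0],[0,0,0],[0,0,0]]}'; python3 -m crank '{"hand":[150,120,80,40,0],"translation":[[0,0,0],[0,0,0],[0,0,0],[0,0,0],[0,0,0]],"dr":[[0,0,0],[0,0,0],[0,0,0],[0,0,0],[0,0,0]]}'; python3 - <<'E'
from h import *
im,P,c=cloud("scene"); w,W,f=cloud("wrist")
cv2.imwrite("pics/s4.png",np.hstack([cv2.resize(im[60:210,120:320],None,fx=2,fy=2),cv2.resize(w[100:,60:],None,fx=.86,fy=1.055)]))
E
```

```text
time_s: 7.35
position: [0.4723, -0.1757, 0.1735]
tool_rot: [[0.001, 0.96, 0.279], [-0.0, 0.279, -0.96], [-1.0, 0.0, 0.0]]
ft_force: [-0.4, -0.5, 0.7]
grip_width: 0.0092
time_s: 7.85
position: [0.4722, -0.1757, 0.1732]
tool_rot: [[-0.0, 0.96, 0.279], [0.0, 0.279, -0.96], [-1.0, -0.0, -0.0]]
ft_force: [-1.1, -0.1, 0.7]
grip_width: 0.0249
time_s: 8.35
position: [0.4722, -0.1757, 0.1733]
tool_rot: [[-0.0, 0.96, 0.279], [0.0, 0.279, -0.96], [-1.0, -0.0, -0.0]]
ft_force: [-0.5, -0.4, -0.1]
grip_width: 0.0839
```

View pics/s4.png

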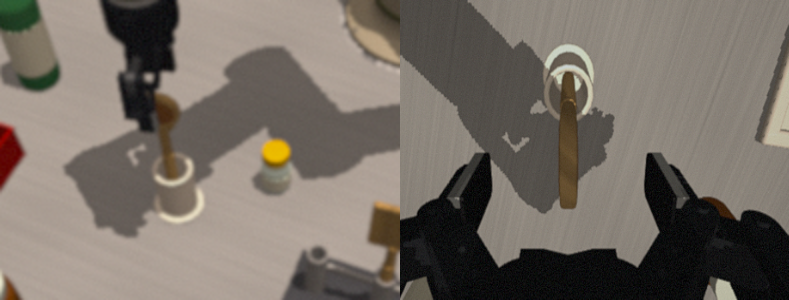

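The fingers are open and clear on both sides, and the spoon stands nearly upright in the jar. I'll retract straight up and check.

```bash
python3 -m crank '{"hand":[0,0,0,0,0],"translation":[[-0.02,0,0],[-0.045,0,0],[-0.075,0,0],[-0.11,0,0],[-0.14,0,0]],"dr":[[0,0,0],[0,0,0],[0,0,0],[0,0,0],[0,0,0]]}';  python3 -m crank '{"hand":[0,0,0,0,0],"translation":[[0,0,0],[0,0,0],[0,0,0],[0,0,0],[0,0,0]],"dr":[[0,0,0],[0,0,0],[0,0,0],[0,0,0],[0,0,0]]}'; python3 - <<'E'
from h import *
im,P,c=cloud("scene"); w,W,f=cloud("wrist")
cv2.imwrite("pics/s5.png",np.hstack([cv2.resize(im[60:260,120:390],None,fx=1.6,fy=1.6),cv2.resize(w,None,fx=.7,fy=.8333)]))
h=cv2.cvtColor(im,cv2.COLOR_BGR2HSV)
m=(h[...,0]>5)&(h[...,0]<22)&(h[...,1]>110)&(abs(P[...,0]-.475)<.06)&(abs(P[...,1]+.175)<.06)
for lo in np.arange(.06,.24,.03):
    q=P[m&(P[...,2]>lo)&(P[...,2]<lo+.03)]
    if len(q)>5: print(round(lo,2),len(q),q.mean(0),q[:,2].max())
E
```

```text
time_s: 8.95
position: [0.4721, -0.1756, 0.3151]
tool_rot: [[0.001, 0.96, 0.279], [-0.001, 0.279, -0.96], [-1.0, 0.001, 0.001]]
ft_force: [0.9, 0.0, -0.3]
grip_width: 0.0858
time_s: 9.45
position: [0.4721, -0.1755, 0.3126]
tool_rot: [[-0.001, 0.96, 0.279], [0.001, 0.279, -0.96], [-1.0, -0.001, -0.001]]
ft_force: [-0.4, -0.3, -0.2]
grip_width: 0.0853
0.06 28 [ 0.4759 -0.1717  0.0782] 0.08944076250454114
0.09 41 [ 0.4766 -0.1721  0.1051] 0.11924899183743021
0.12 29 [ 0.476  -0.1725  0.1358] 0.14975692477188096
0.15 76 [ 0.4756 -0.1738  0.1694] 0.17996233196982037
0.18 169 [ 0.4746 -0.1722  0.1961] 0.20988979918803197
0.21 40 [ 0.4727 -0.1739  0.213 ] 0.21683220053647567
```

View pics/s5.png

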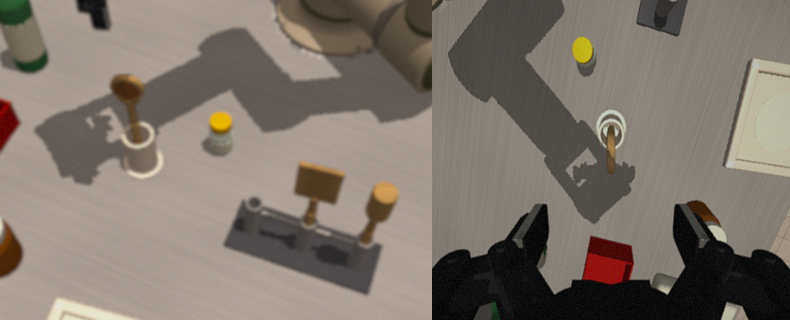

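The spoon stands upright in the jar with its top at about 0.216 m, which means the foot is on the floor. The spatula and pestle are undisturbed, and the gripper is clear.

```bash
python3 -c "
from rig import env
print(env.close_job())"
```

```text
the job is handed in; nothing more can be done
None
```

The round-headed spoon is out of the stand and standing head up in the white jar. I handed the job in at about 9.6 s of robot time.

- **Placing:** I gripped the spoon across the flat faces of its head, lifted it about 110 mm straight up and carried it away from the spatula. I then lowered it until it rested on the jar's floor, where the contact force was about 12 N. I eased off that force, opened the jaws slowly and backed straight up.
- **Last checks:** The spoon stood upright and central with its top at about 216 mm, matching the foot on the jar floor. The spatula and pestle were still standing in the stand, and the gripper was about 95 mm above the spoon with no force on it.
- **Failed checks or disagreements:** No check failed. The scene and top cameras differed by about 3 mm on where the jar is, well within its roughly 12 mm clearance around the handle.

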